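# Wedge up the leaning cage

### The arm

A 6-joint arm with a two-finger parallel gripper is mounted at the origin on the work surface. World frame = base frame: x ahead of the robot, y to its left, z up, the work surface at z = 0. Lengths are in m, angles in rad, forces in N, time in s.
With the tool pointing down it reaches from about 0.375 to 0.925 m from the base axis. Payload 5.7 kg.
Tool frame: the origin (TCP) lies at the very end of the fingers, on their centre line; the grasp point (between the pads) lies 19 mm behind it; z points along the fingers, y is the line along which they close (so a half turn about z gives the same grasp; the last joint's range is limited). The gripper opens to 85 mm and grips with 20 to 120 N. Pads are 22 mm wide; open, the fingers measure 114 mm over their backs; the gripper's body (76 mm by 85 mm) begins 54 mm behind the grasp point. The pads swing forward as they close: fully open they stand 13 mm farther back than shut.
Start: joints at [1.017, 0.359, 1.51, -0, 1.272, -0.115], TCP at [0.255, 0.543, 0.231] pointing down, gripper open.
Joint ranges: [-2.97, 2.97], [-1.01, 2.36], [0.21, 2.38], [-0.96, 4.11], [0.2, 2.71], [-2.98, 2.98]. Speed limits (rad/s): [2.39, 2.39, 3.14, 3.14, 3.14, 3.14].

### API

Orientations are given as a unit quaternion [x, y, z, w].
In Python, from station import ctrl gives the robot as it stands. The module is installed in compiled form; this text tells all that it offers.
- The arm moves only by the tool send_rows, never from a script. Its arguments are lists of equal length, an entry for each row: "hand": the opening, from 0 (shut) to 1 (fully open); "slide": the shift along the tool's x, y, z in mm, a list of three; "turn": the turn, a rotation vector about the tool's x, y, z in rad, a list of three. In form: {"hand": [hand, ...], "slide": [[x, y, z], ...], "turn": [[ax, ay, az], ...]}. A call has 1 to 12 rows; each row shifts and turns the commanded pose from where the row before left it, along the tool's axes as they then stand; what a row does not reach is not made up. A row lasts 1/8 s, in which the tool goes at most 62.5 mm and 10.7 degrees, less where a joint would pass 70% of its speed; a pose out of reach is approached as far as the arm can. A call is refused whole if a number of a shift passes 62.5 or a number of a turn 0.188, either way. A call with a gripper value outside its range is refused whole. The fingers move at their own pace and stop on an object; the grip force is fixed at half the most. Time passes only in rows, so rows that do not move let the fingers close. It gives the time, the measured TCP pose, the force, the opening and the grip force at its end, in the units of the state.
- ctrl.get_obs(): the state, without advancing time (a new reading comes with each control period).
- ctrl.get_image(name): name is "scene" or "top" or "wrist"; returns a dict with "img" (400x640x3 uint8, red, green, blue), "vfov" (degrees; the focal length in pixels is half the picture's height over the tangent of half this angle, whatever the lens; pixels are square), "cx", "cy" (the principal point, pixels), "position" and "rotation" of the camera in the world. Camera axes: x right, y up, looking along -z (the intrinsics and any distortion apply to the point x, -y, -z); pixel columns grow to the right and rows downward; lengths in m; the calibration is good to about 2 mm. A picture is of the moment at which its call begins. There is no depth.
- ctrl.sign_off(): hands the job in; it is judged then, once.
Trained networks look in the newest picture that a camera, given by its name, has taken for a name from the list of things; names that differ only in an ending like _2 or _b are one class to them, and where a whole thing is asked for, a point or a joint stands for the part that bears it (a point fixed in the world has none). Each returns a list of dicts, best first, with "p" (0 to 1); they miss things now and then, are a little off and sometimes report something else, mostly with a low value. They report only what shows in the picture. A call takes as long as a camera call.
- ctrl.spot_in(query, camera): "extent" ([left, top, right, bottom] in pixels, round what is visible of it).
The state is a dict: "t": time; "qpos": joint angles; "qd": joint speeds; "effort": joint torques, N m; "eef_pos": TCP position; "ee_rot": TCP orientation; "contact_force": force on the tool from outside, world axes, zero at the start; "moment": the same for the moment, N m; "gripper_width": finger opening in m; "grip_force": force on a finger pad.
Only numpy, scipy, OpenCV 4.12 (cv2) and the standard library are available. Lean on these libraries where they do the work, as an engineer would, in place of code of your own. Each camera call takes 0.05 s, during which the arm holds its last target. There are 200 camera calls.

### The job

The small wire cage on the left of the table leans forward on its short front feet. Take the loose wooden wedge (the tapered piece, not the plain block) and, thin end first and lying flat on the table, push it straight in under the middle of the cage's low front rim until it jams tight and the front feet are lifted clear of the table, some 4 mm or more; then let go and leave it there.

Things in the scene. Friction and masses are not known exactly. Their poses are not given: they have to be found in the camera images.
- wedge: Loose wooden wedge, 160 mm long, 34 mm wide, 70 g; 3 mm high at the thin end, rising evenly to 33 mm at the thick end. Origin: middle of its underside. x axis points to the thin end (thin end at x = +80 mm, thick end at -80 mm), z up. It lies flat on the table. A plain wooden block 120 x 42 x 28 mm (not listed) lies some 15 cm away.
- cage_edge (a point): Middle of the underside of the cage's front rim, a level steel bar 10 mm thick, 300 mm long, at first 15 mm above the table. x axis: level, straight in under the cage (the way to push); y along the rim; z up. Only a low tray lies behind the rim; the wire walls, 200 mm high, begin 75 mm behind it. The table before the rim and under its middle is free.
- cage (a joint): Tip of the cage about its fixed rear feet, 260 mm behind the rim, rad: 0 at the start, grows as the rim rises (0.01 = 2.6 mm). The wedge meets the rim with its thin end about 64 mm past it, then needs a push of 8 to 20 N; each further 10 mm lifts the rim 1.9 mm. Friction holds it when let go. A noisy reading; an arm may yield 10 mm under the push.

How it is judged:
At the end, for the whole second after the job is handed in: The wedge lies flat on the table (within 5 degrees), at rest, under the cage's front rim, carrying it with over 1.5 N; the rim's lower side is over 17.5 mm above the table (lifted 2.5 mm or more); the wedge is within 30 mm of the rim's middle and within 15 degrees of square to the rim (height (world z) of cage_edge above 0.0175 m and contact force between wedge and cage above 1.5 N and y of wedge in the frame of cage_edge between -0.03 and 0.03 m and angle between the x axis of wedge and the x axis of cage_edge, either way round below 0.26 rad and angle between wedge's own z axis and vertical below 0.09 rad and height (world z) of wedge below 0.006 m and linear speed of wedge below 0.01 m/s and velocity of joint cage below 0.05 rad/s); the robot touches nothing.
It also fails if it takes over 38 s, if anything falls off the work surface, if the arm or the gripper's body presses on something with over 40 N, if the wrist force passes 120 N, or if a joint passes its speed limit or range.

## Working session

There is one attempt and no reset: what is moved stays moved. The work goes in short steps, Python scripts to look and compute and a tool call to move; the robot and the scene stay as the last step left them, time stands still between calls to the robot, and variables do not carry over. Pictures are saved under pics/ and viewed, at most 10 in all, crops included, and the job is handed in when it is done.

Besides the shell and the picture viewer there is one more tool, called after ">>>" as name(argument=value, ...) on one line, values as JSON. send_rows: Moves the arm, as the interface text tells. Its arguments: {"type":"object","properties":{"hand":{"type":"array"},"slide":{"type":"array"},"turn":{"type":"array"}},"required":["hand","slide","turn"]}

```bash
mkdir -p pics; cat > h.py <<'E'
import numpy as np, cv2
from station import ctrl
def ray(c,u,v):
    f=200/np.tan(np.radians(c['vfov'])/2)
    d=np.array([(u-c['cx'])/f,-(v-c['cy'])/f,-1.]); R=np.array(c['rotation'])
    if R.shape==(4,):
        from scipy.spatial.transform import Rotation as Q; R=Q.from_quat(R).as_matrix()
    return np.array(c['position']),R@d
def at(c,u,v,z=0):
    p,d=ray(c,u,v); return p+d*(z-p[2])/d[2]
E
python3 - <<'E'
from h import *
ims=[]
for n in ['top','scene']:
    c=ctrl.get_image(n); print(n,{k:np.round(v,3).tolist() if k!='img' else 0 for k,v in c.items()})
    cv2.imwrite(f'pics/{n}0.png',c['img'][:,:,::-1])
    for q in ['wedge','cage_edge','cage']: print(q,ctrl.spot_in(q,n)[:2])
print(ctrl.get_obs())
E
```

```text
top {'img': 0, 'vfov': 50.161, 'cx': 321.176, 'cy': 196.974, 'position': [0.448, 0.054, 0.933], 'rotation': [0.024, -0.025, -0.704, 0.709]}
wedge [{'extent': [423.0, 220.4, 501.2, 247.7], 'p': 0.97}]
cage_edge [{'extent': [131.0, 63.0, 296.4, 239.1], 'p': 0.9}]
cage [{'extent': [126.8, 66.5, 295.1, 236.9], 'p': 0.95}]
scene {'img': 0, 'vfov': 53.093, 'cx': 309.987, 'cy': 202.239, 'position': [0.78, 0.002, 0.884], 'rotation': [0.111, 0.092, 0.651, 0.745]}
wedge [{'extent': [140.0, 168.5, 218.5, 192.0], 'p': 0.86}]
cage_edge [{'extent': [332.1, 97.8, 528.4, 294.6], 'p': 0.83}]
cage [{'extent': [330.1, 98.8, 528.1, 292.8], 'p': 0.94}]
{'t': 0.4, 'qpos': array([ 1.01690330e+00,  3.58911350e-01,  1.51053065e+00,  2.31762377e-05,
        1.27251804e+00, -1.15076706e-01]), 'qd': array([-0.00031519, -0.0003113 , -0.0013527 ,  0.00061121,  0.00073844,
        0.00139843]), 'effort': array([-7.32831541e-05, -5.27017057e+01, -2.78615963e+01, -2.21003324e-04,
        6.02407468e-03,  6.37409153e-05]), 'eef_pos': array([0.25484463, 0.54305735, 0.2311506 ]), 'ee_rot': array([ 2.17655334e-01,  9.76025677e-01, -1.69880149e-04, -7.07664161e-05]), 'contact_force': array([0.00778338, 0.59235188, 0.2103717 ]), 'moment': array([ 0.0317266 , -0.02841311,  0.04476866]), 'grip_force': 0.0, 'gripper_width': 0.0852786401443043}
```

View pics/top0.png

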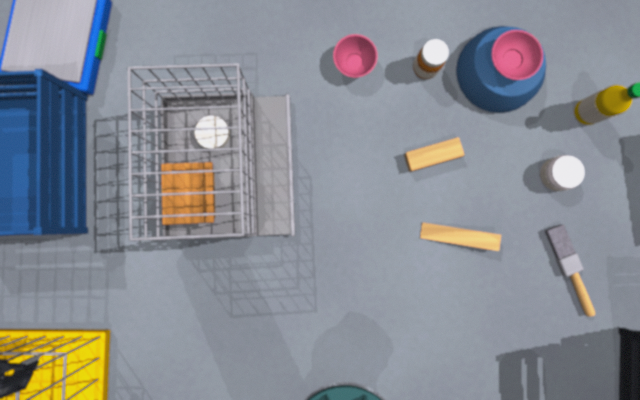

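View pics/scene0.png

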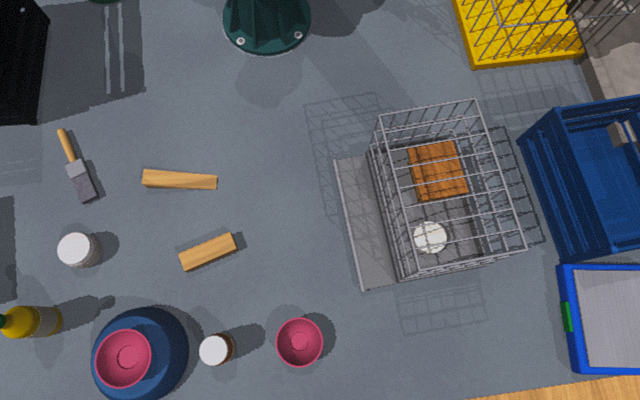

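The top view shows the cage with its front rim at about u=291, v=95–235, facing right. The wedge is at (421–501, 224–250) and the block at (405–464, 138–170). Next I'll zoom in to tell the wedge's ends apart and find exact corners.

```bash
python3 - <<'E'
import cv2,numpy as np
a=cv2.imread('pics/top0.png');b=cv2.imread('pics/scene0.png')
f=lambda im,x,y,w,h:cv2.resize(im[y:y+h,x:x+w],(400,h*400//w),interpolation=cv2.INTER_CUBIC)
A=f(a,410,210,100,50);B=f(b,130,155,100,50)
C=f(a,240,85,80,80);D=f(a,240,165,80,80)
cv2.imwrite('pics/z.png',np.vstack([np.hstack([A,B]),np.hstack([C,D])]))
E
```

```text
(no output)
```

View pics/z.png

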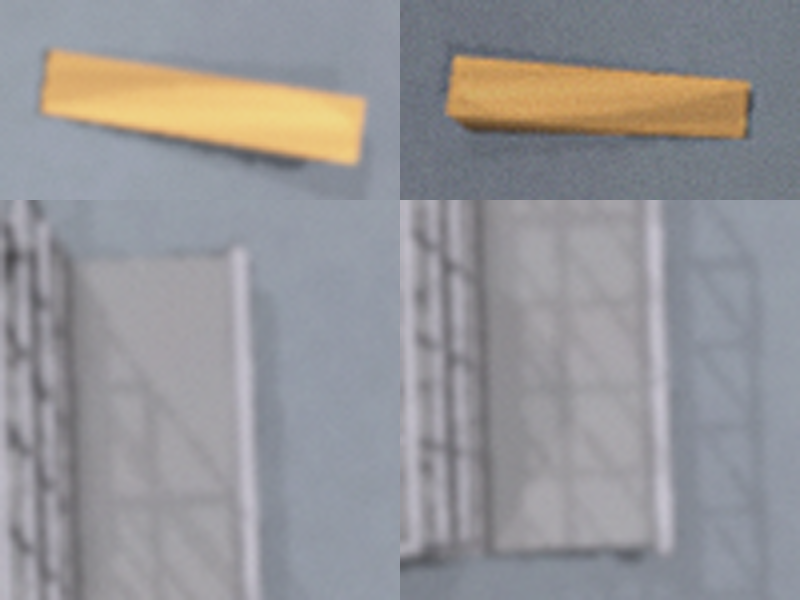

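```bash
python3 - <<'E'
from h import *
t=ctrl.get_image('top');s=ctrl.get_image('scene')
print(t.keys())
def W(c,P,z):
    q=[at(c,*p,zz) for p,zz in zip(P,z)]
    a=(q[0]+q[1])/2;b=(q[2]+q[3])/2
    print('thin',a.round(4),'thick',b.round(4),'len',np.linalg.norm((a-b)[:2]).round(4),'w',[np.linalg.norm(q[0]-q[1]).round(4),np.linalg.norm(q[2]-q[3]).round(4)],'mid',((a+b)/2).round(4),'yaw',np.arctan2(*(a-b)[[1,0]]).round(4))
T=[(422.5,222.5),(420.5,238.2),(501.5,234.5),(500,250.8)]
# scene crop: offset 130,155 ; thin=right
S=[(130+349/4,155+83/4),(130+345/4,155+136/4),(130+55/4,155+56/4),(130+47/4,155+117/4)]
for z in ([.003]*2+[.033]*2,[.033]*2+[.003]*2): W(t,T,z);W(s,S,z)
a=at(t,288,95,.025);b=at(t,292.8,235.4,.025);print('rim',a,b,np.linalg.norm(a-b),(a+b)/2)
n=(b-a)[:2];yaw=np.arctan2(-n[0],n[1]);print('push yaw',[np.arctan2(-n[0],n[1]),np.arctan2(n[0],-n[1])])
# scene rim ends
a2=at(s,334,160,.025);b2=at(s,364,289,.025);print('scene rim',a2,b2,np.linalg.norm(a2-b2),(a2+b2)/2)
E
```

```text
dict_keys(['img', 'vfov', 'cx', 'cy', 'position', 'rotation'])
thin [ 0.4423 -0.1664  0.003 ] thick [ 0.418  -0.3254  0.033 ] len 0.1609 w [np.float64(0.0343), np.float64(0.0343)] mid [ 0.4301 -0.2459  0.018 ] yaw 1.4193
thin [ 0.4446 -0.1642  0.003 ] thick [ 0.4203 -0.3225  0.033 ] len 0.1602 w [np.float64(0.0326), np.float64(0.0366)] mid [ 0.4325 -0.2433  0.018 ] yaw 1.4187
thin [ 0.4425 -0.1593  0.033 ] thick [ 0.417  -0.3381  0.003 ] len 0.1806 w [np.float64(0.0332), np.float64(0.0354)] mid [ 0.4297 -0.2487  0.018 ] yaw 1.4292
thin [ 0.456  -0.1585  0.033 ] thick [ 0.4077 -0.334   0.003 ] len 0.1821 w [np.float64(0.0315), np.float64(0.0378)] mid [ 0.4318 -0.2462  0.018 ] yaw 1.3019
rim [0.73254529 0.12560505 0.025     ] [0.4296802  0.11150538 0.025     ] 0.3031931057325682 [0.58111274 0.11855521 0.025     ]
push yaw [np.float64(1.617317053573061), np.float64(-1.5242756000167323)]
scene rim [0.43396314 0.11209168 0.025     ] [0.73153259 0.13042939 0.025     ] 0.2981339418452498 [0.58274787 0.12126053 0.025     ]
```

Wedge mid is at about (0.431, -0.245), yaw 1.419. The 160 mm length only fits with the thin end towards +y. The rim mid is at about (0.582, 0.12), push yaw about 1.624. I'll start moving, going round the near side of the cage.

>>> send_rows(hand=[1,1,1,1,1,1,1,1,1,1,1,1], slide=[[-27,-36,-8],[-27,-36,-8],[-27,-36,-8],[-27,-36,-8],[-27,-36,-8],[-27,-36,-8],[-36.5,-34.5,0],[-36.5,-34.5,0],[-36.5,-34.5,0],[-36.5,-34.5,0],[-36.5,-34.5,0],[-36.5,-34.5,0]], turn=[[0,0,0],[0,0,0],[0,0,0],[0,0,0],[0,0,0],[0,0,0],[0,0,0],[0,0,0],[0,0,0],[0,0,0],[0,0,0],[0,0,0]])

```text
t: 2.0
eef_pos: [0.4206, -0.0033, 0.2796]
ee_rot: [0.218, 0.976, 0.0, 0.0]
contact_force: [-0.3, 1.1, 0.3]
gripper_width: 0.0854
grip_force: 0.0
```

>>> send_rows(hand=[1,1,1,1,1,1,1,1,1,1,1,1], slide=[[-25.7,-53.9,20],[-25.7,-53.9,20],[-25.7,-53.9,20],[-25.7,-53.9,20],[-25.7,-53.9,20],[0,0,0],[0,0,0],[0,0,0],[0,0,0],[0,0,0],[0,0,0],[0,0,0]], turn=[[0,0,0],[0,0,0],[0,0,0],[0,0,0],[0,0,0],[0,0,0.183],[0,0,0.183],[0,0,0.183],[0,0,0.183],[0,0,0.183],[0,0,0.183],[0,0,0.183]])

```text
t: 3.5
eef_pos: [0.422, -0.298, 0.1802]
ee_rot: [0.76, 0.65, -0.0, 0.0]
contact_force: [-0.1, 0.3, 0.2]
gripper_width: 0.0853
grip_force: 0.0
```

```bash
cat >> h.py <<'E'
from scipy.spatial.transform import Rotation as Q
def to(p,yaw,o=None):
    "slide (mm, tool axes) and z turn from the measured pose to p, tool x at yaw"
    o=o or ctrl.get_obs(); R=Q.from_quat(o['ee_rot']).as_matrix()
    y=np.arctan2(R[1,0],R[0,0])
    print('pos',o['eef_pos'].round(4),'yaw',y.round(4),'slide',(R.T@(np.array(p)-o['eef_pos'])*1e3).round(1),'turn',round(y-yaw,4))
E
python3 - <<'E'
from h import *
to([.4223,-.3019,.006],1.419)
c=ctrl.get_image('wrist'); cv2.imwrite('pics/w0.png',c['img'][:,:,::-1])
print(ctrl.spot_in('wedge','wrist')[:1])
E
```

```text
pos [ 0.422  -0.298   0.1802] yaw 1.4158 slide [ -3.7   0.9 174.2] turn -0.0032
[{'extent': [294.4, 14.8, 337.3, 209.0], 'p': 0.72}]
```

View pics/w0.png

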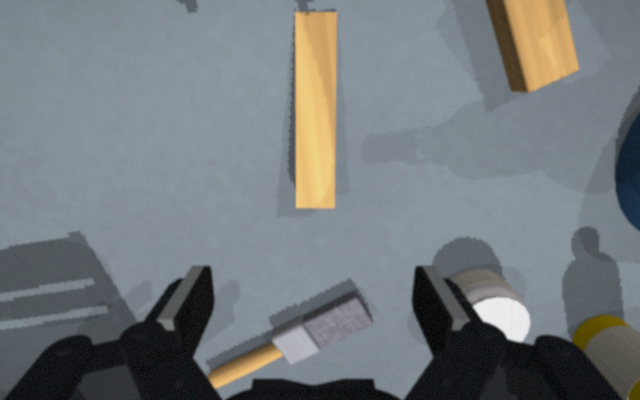

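The wrist view shows the wedge at (295–337, 12–208), centred between the fingers. The block is at upper right. I'll check the wedge geometry from this camera too.

```bash
python3 - <<'E'
from h import *
c=ctrl.get_image('wrist')
P=[(294.5,11.5),(337.5,11.5),(296,208.5),(335.5,208.5)]
print(c['position'],c['vfov'])
for z in ([.003,.003,.033,.033],[.033,.033,.003,.003]):
    q=[at(c,*p,zz) for p,zz in zip(P,z)]
    a=(q[0]+q[1])/2;b=(q[2]+q[3])/2
    print(a,b,'len',np.linalg.norm((a-b)[:2]),'w',np.linalg.norm(q[0]-q[1]),np.linalg.norm(q[2]-q[3]),'yaw',np.arctan2(*(a-b)[[1,0]]))
E
```

```text
[ 0.43487794 -0.21670361  0.32283291] 59.66405623026198
[ 0.44545651 -0.16439278  0.003     ] [ 0.42149554 -0.32369946  0.033     ] len 0.16109856110707543 w 0.03525688010458057 0.0350059491287403 yaw 1.4215075330310767
[ 0.44446425 -0.16929948  0.033     ] [ 0.42011035 -0.33477438  0.003     ] len 0.16725744704027282 w 0.0319498207598762 0.038629341950143184 yaw 1.4246695672731804
```

>>> send_rows(hand=[1,1,1,1,1,1,0,0,0,0,0,0], slide=[[-4,2,40],[0,0,40],[0,0,35],[0,0,30],[0,0,20],[0,0,10],[0,0,0],[0,0,0],[0,0,0],[0,0,0],[0,0,0],[0,0,0]], turn=[[0,0,-0.003],[0,0,0],[0,0,0],[0,0,0],[0,0,0],[0,0,0],[0,0,0],[0,0,0],[0,0,0],[0,0,0],[0,0,0],[0,0,0]])

```text
t: 5.15
eef_pos: [0.424, -0.3029, 0.0062]
ee_rot: [0.757, 0.654, 0.0, 0.001]
contact_force: [0.5, -0.4, 6.4]
gripper_width: 0.0331
grip_force: 60.3
```

>>> send_rows(hand=[0,0,0,0,0,0,0,0,0,0,0,0], slide=[[0,0,-20],[0,0,-25],[0,0,-25],[35,15,0],[45,20,0],[45,20,0],[45,20,0],[45,20,0],[40,18,0],[26,13,0],[0,0,0],[0,0,0]], turn=[[0,0,0],[0,0,0],[0,0,0],[0,0,0],[0,0,0],[0,0,0],[0,0,0],[0,0,-0.1],[0,0,-0.1],[0,0,0],[0,0,0],[0,0,0]])

```text
t: 6.65
eef_pos: [0.5795, -0.0379, 0.0751]
ee_rot: [0.688, 0.726, -0.0, -0.0]
contact_force: [0.6, -0.5, -1.5]
gripper_width: 0.0329
grip_force: 59.7
```

```bash
python3 - <<'E'
from h import *
to([.5907,-.0438,.007],1.624)
c=ctrl.get_image('top'); a=c['img'][:,:,::-1]
w=ctrl.get_image('wrist')['img'][:,:,::-1]
f=cv2.resize(a[60:260,220:460],(480,400),interpolation=cv2.INTER_CUBIC)
cv2.imwrite('pics/t1.png',np.hstack([f,cv2.resize(w,(320,200))[np.r_[0:200,0:200]]]))
E
```

```text
pos [ 0.5795 -0.0379  0.0751] yaw 1.6253 slide [-6.5 10.9 68.1] turn 0.0013
```

View pics/t1.png

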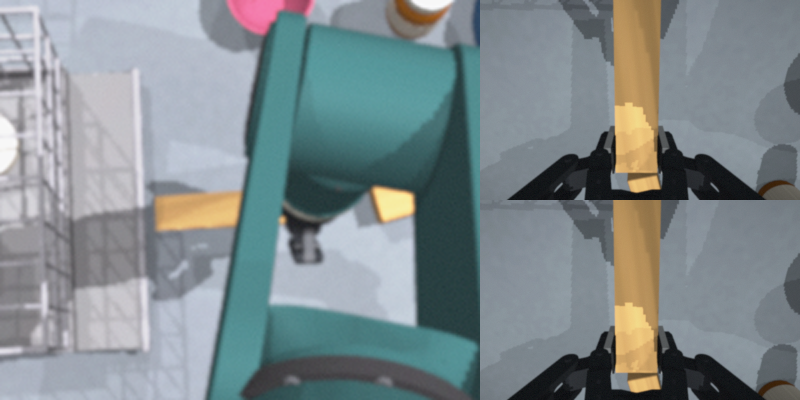

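The wedge (155–240, 195–230 in the crop) is held in line with the rim's middle, thin end just short of the rim. Next I lower it to the table.

>>> send_rows(hand=[0,0,0,0,0,0], slide=[[-6,11,25],[0,0,25],[0,0,12],[0,0,5],[0,0,0.5],[0,0,0]], turn=[[0,0,0],[0,0,0],[0,0,0],[0,0,0],[0,0,0],[0,0,0]])

```text
t: 7.5
eef_pos: [0.5918, -0.0431, 0.0083]
ee_rot: [0.688, 0.726, 0.0, 0.001]
contact_force: [1.1, 0.2, -0.8]
gripper_width: 0.0331
grip_force: 59.7
```

```bash
python3 - <<'E'
from h import *
to([.582+.0026,.120-.049,.007],1.624); o=ctrl.get_obs();print(o['contact_force'],o['moment'])
c=ctrl.get_image('top');w=ctrl.get_image('wrist')
f=lambda c,x,y,W,H:cv2.resize(c['img'][y:y+H,x:x+W,::-1],(400,H*400//W),interpolation=cv2.INTER_CUBIC)
cv2.imwrite('pics/t2.png',np.hstack([f(c,230,90,160,160),f(w,120,0,400,400)]))
E
```

```text
pos [ 0.5918 -0.0431  0.0083] yaw 1.6248 slide [114.3  -1.    1.2] turn 0.0008
[ 1.12698694  0.16321469 -0.78789974] [-0.05081133 -0.02837871 -0.03510578]
```

View pics/t2.png

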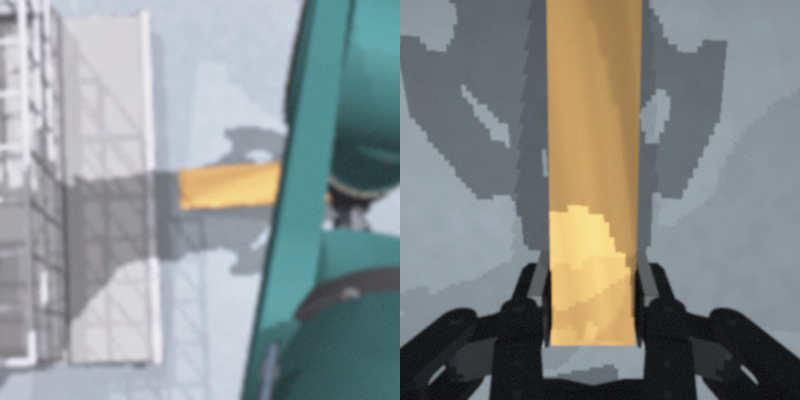

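The thin end sits at about u=302, v=166, 20 mm or so before the rim and centred on it (rim v 95–235). I'll lower the last bit and push until first contact.

>>> send_rows(hand=[0,0,0,0,0,0,0,0,0], slide=[[0,0,1.5],[0,0,0],[15,0,0],[15,0,0],[15,0,0],[15,0,0],[12,0,0],[8,0,0],[0,0,0]], turn=[[0,0,0],[0,0,0],[0,0,0],[0,0,0],[0,0,0],[0,0,0],[0,0,0],[0,0,0],[0,0,0]])

```text
t: 8.72
eef_pos: [0.587, 0.0381, 0.0062]
ee_rot: [0.688, 0.726, 0.0, -0.0]
contact_force: [0.5, 2.7, 3.2]
gripper_width: 0.033
grip_force: 60.4
```

>>> send_rows(hand=[0,0,0,0,0,0,0], slide=[[4,0,0],[4,0,0],[4,0,0],[4,0,0],[4,0,0],[0,0,0],[0,0,0]], turn=[[0,0,0],[0,0,0],[0,0,0],[0,0,0],[0,0,0],[0,0,0],[0,0,0]])

```text
t: 9.6
eef_pos: [0.5864, 0.0553, 0.0062]
ee_rot: [0.688, 0.726, -0.0, 0.001]
contact_force: [0.1, -8.7, 5.7]
gripper_width: 0.0329
grip_force: 60.3
```

>>> send_rows(hand=[0,0,0,0,0,0,0,0], slide=[[4,0,0],[4,0,0],[4,0,0],[4,0,0],[4,0,0],[4,0,0],[0,0,0],[0,0,0]], turn=[[0,0,0],[0,0,0],[0,0,0],[0,0,0],[0,0,0],[0,0,0],[0,0,0],[0,0,0]])

```text
t: 10.6
eef_pos: [0.585, 0.0793, 0.0062]
ee_rot: [0.688, 0.726, -0.001, 0.001]
contact_force: [1.0, -8.7, 5.8]
gripper_width: 0.033
grip_force: 60.4
```

```bash
python3 - <<'E'
from h import *
to([.582+.0026,.120-.049,.007],1.624); o=ctrl.get_obs();print(o['contact_force'])
c=ctrl.get_image('top');w=ctrl.get_image('wrist')
f=lambda c,x,y,W,H:cv2.resize(c['img'][y:y+H,x:x+W,::-1],(400,H*400//W),interpolation=cv2.INTER_CUBIC)
cv2.imwrite('pics/t3.png',np.hstack([f(c,230,90,160,160),f(w,120,0,400,400)]))
E
```

```text
pos [0.585  0.0793 0.0062] yaw 1.6251 slide [-8.3 -0.9 -0.8] turn 0.0011
[ 1.00642306 -8.68692879  5.78849168]
```

View pics/t3.png

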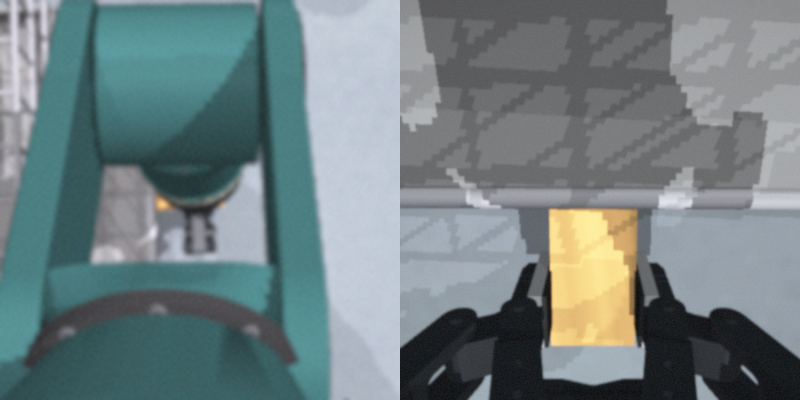

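The wrist view shows the wedge going straight in under the rim (rim edge at v≈208, thick end at v≈345) and square to it. By dead reckoning the thin end is about 98 mm past the rim, a lift of about 6 mm. The push force has been steady, so it is time to release.

>>> send_rows(hand=[1,1,1,1,1,1,1,1,1,1,1,1], slide=[[0,0,0],[0,0,0],[0,0,0],[0,0,0],[0,0,-10],[0,0,-20],[0,0,-30],[-20,0,-30],[-30,0,-30],[-30,0,-20],[0,0,0],[0,0,0]], turn=[[0,0,0],[0,0,0],[0,0,0],[0,0,0],[0,0,0],[0,0,0],[0,0,0],[0,0,0],[0,0,0],[0,0,0],[0,0,0],[0,0,0]])

```text
t: 12.2
eef_pos: [0.5884, 0.0014, 0.146]
ee_rot: [0.688, 0.726, 0.0, -0.0]
contact_force: [-0.1, 0.4, -0.2]
gripper_width: 0.0855
grip_force: 0.0
```

```bash
python3 - <<'E'
from h import *
w=ctrl.get_image('wrist');cv2.imwrite('pics/w4.png',w['img'][:,:,::-1])
for r in (ctrl.spot_in('wedge','wrist')[:1]): 
    print(r); l,t,R,b=r['extent']
    print('thick end',at(w,l,b,.033),at(w,R,b,.033),'rim',[at(w,(l+R)/2,t,z) for z in (.02,.025)])
E
```

```text
{'extent': [290.6, 31.4, 340.8, 119.9], 'p': 0.92}
thick end [0.57006318 0.05573195 0.033     ] [0.60612518 0.05770181 0.033     ] rim [array([0.58479144, 0.11607714, 0.02      ]), array([0.5847884 , 0.11547075, 0.025     ])]
```

View pics/w4.png

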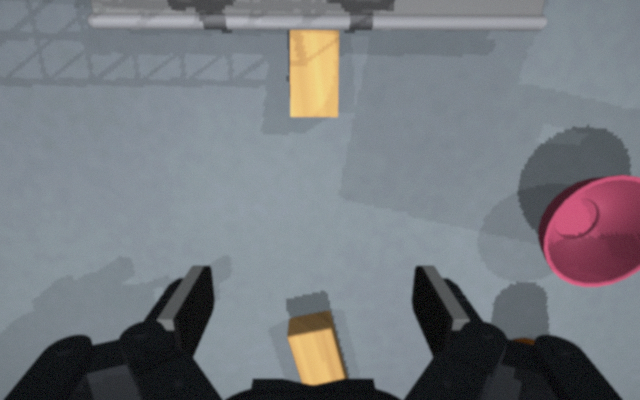

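The wedge sits square under the rim's middle (wedge u≈315, rim u 90–545). About 59 mm is still exposed, so the rim is at about 21–22 mm, and the gripper is clear.

```bash
python3 -c "
from station import ctrl
print(ctrl.sign_off())"
```

```text
the job is handed in; nothing more can be done
None
```

The wedge is jammed thin end first under the middle of the cage's front rim, released and handed in; I estimate a lift of about 6 mm from the wrist picture, and sign-off returned no verdict.

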